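# Zero a coffee grinder's burrs by feel and set it six clicks coarser

### The job

The grinder's burrs have just been cleaned and screwed back in, so the dots printed round its dial mean nothing: set it afresh for the moka pot. Turn the grinder's dial clockwise (seen from above), gently, until you feel the burrs touch, without forcing it any further, then turn it back exactly six clicks anticlockwise and let go. Leave the mug, the spoon and the jar where they are.

Things in the scene. Friction and masses are not known exactly. Their poses are not given: they have to be found in the camera images.
- grinder: Compact dark grey coffee grinder, fixed, 204 mm deep (x), 128 mm wide (y), deck 172 mm high; steel cup under its chute in front (-x), low round bean lid (radius 37 mm, 23 mm above the deck) 93 mm behind the dial. Origin on the worktop straight under the dial's axis, x towards the grinder's back, z up. Its place and yaw differ from run to run.
- dial_grip (a point): Middle of the grinding dial, on its upright axis, 201 mm above the worktop. Dial: dark hexagonal grip, 40 mm across flats (46 over corners), from 181 to 221 mm height, over a flat collar (67 mm diameter, top at 179 mm). Grip it across two flats. Nothing else rises over the deck within 55 mm of it. Clockwise from above is finer, anticlockwise coarser; it opens 15 clicks from the touch.
- dial_foot (a point): Middle of the dial's underside, on its axis, 181 mm above the worktop; 18 click stops a turn, one every 20 degrees (0.349 rad). Each click: the torque rises to about 0.13 N m as the dial leaves a stop, then falls (0.06 at 0.09 rad) to nothing half way to the next, into which it snaps. Let go anywhere, the dial springs into the nearest stop.
- dial_mark (a point): Outer end of the orange pointer line on the dial's top, 19 mm from the axis, 222 mm up. Its axes turn with the dial: z up, -x outward along the line, which is square to one of the flats (the others at 60 degree steps). It shows how far the dial was turned, not where the burrs touch, which differs in every run. At the start the dial rests 2 to 5 clicks coarser than the touch.
- burr_face (a point): Underside of the movable burr, hidden in the head on the dial's axis, 112.000 mm above the worktop when the burrs touch. It rises 0.0556 mm a click, far less than it can be measured by: the touch has to be felt. The touch coincides with a click stop, and the six clicks are counted from that stop.
- lower_burr_face (a point): Face of the fixed burr under it, at 112.000 mm, hidden. Past the touch the dial does not click on; the burr gives like a spring, 0.16 mm per rad, and the torque keeps growing: 0.29 N m at 0.05 rad past the stop, 0.41 at 0.10, 0.52 at 0.15, where a click has none left. Over 0.52 N m (0.15 rad) the burrs are forced. Let go, the dial springs back to the touch's stop.
- mug_1: Black mug with a handle, 88 mm across, 106 mm high, standing loose left of the grinder; origin under its middle. Bystander.
- teaspoon_1: Steel teaspoon, 130 mm long, lying loose near the front edge; origin under its middle, x along it. Bystander.
- jar_1: Glass jar with a red lid, 65 mm diameter, 90 mm high, standing loose on the right; origin under its middle. Bystander.

How it is judged:
On the way:
1. the dial has been turned clockwise until the burrs touch (z of burr_face in the frame of grinder below 0.112004 m), for 0.1 s.
At the end, for the whole second after the job is handed in: The dial rests exactly six clicks coarser than the burrs' touch (within 0.4 of a click: the burr stands 0.311 to 0.356 mm above the touch) (z of burr_face in the frame of grinder between 0.112311 and 0.112356 m).
It fails at once if the burrs are forced together: the dial turned past their touch by more than 0.15 rad (about 0.52 N m) (z of lower_burr_face in the frame of grinder below 0.111976 m).
It fails at once if the mug, the spoon or the jar is moved by more than 20 mm (distance of any of mug_1, teaspoon_1, jar_1 from where it was at the start of the episode above 0.02 m).
It also fails if it takes over 61 s, if anything falls off the work surface, if the arm or the gripper's body presses on something with over 40 N, if the wrist force passes 120 N, or if a joint passes its speed limit or range.

### The arm

A 7-joint arm with a two-finger parallel gripper is mounted at the origin on a cart in front of the work surface, level with it; the furniture and walls round the work are solid. World frame = base frame: x ahead of the robot, y to its left, z up, the work surface at z = 0. Lengths are in m, angles in rad, forces in N, time in s.
With the tool pointing down it reaches from about 0.425 to 0.875 m from the base axis. Payload 4.7 kg.
Tool frame: the origin (TCP) lies on the mounting face of the last link; the fingertips stand 182 mm ahead of it and the grasp point (between the pads) lies ahead of it (ctrl.grip_point_offset is the z of the grasp point in the tool frame, in m); z points along the fingers, y is the line along which they close (so a half turn about z gives the same grasp; the last joint's range is limited). The gripper opens to 87 mm and grips with 3 to 60 N. Pads are 19 mm wide; open, the fingers measure 117 mm over their backs; the gripper's body (75 mm by 190 mm) begins 51 mm behind the grasp point.
Start: joints at [1.302, 0.321, -0.07, 1.45, 0.023, 1.371, -0.057], TCP at [0.181, -0.624, 0.405] pointing down, gripper open.
Joint ranges: [-2.86, 2.86], [-0.3, 2.09], [-1.38, 1.24], [0.06, 2.45], [-1.56, 4.7], [0.09, 2.05], [-2.69, 2.69]. Speed limits (rad/s): [2.57, 2.57, 3.14, 3.14, 3.14, 3.14, 3.14].

### API

Orientations are given as a rotation vector (axis times angle).
In Python, from bench import ctrl gives the robot as it stands.
- The arm moves only by the shell command python3 -m inch [FORCE], which reads ROWS from standard input. ROWS is a JSON list of rows, 1 to 20 of them, each written [[dx, dy, dz], turn, opening]: dx, dy, dz in m, then a turn about the tool's z in rad, then the opening from 0.0 (shut) to 1.0 (fully open); each row is the pose to reach, as a shift and turn from the pose commanded when the command began, along the tool's axes at that moment; what a row does not reach only later rows make up. A row lasts 1/10 s, in which the tool goes at most 0.05 m and 0.15 rad, less where a joint would pass 70% of its speed; a pose out of reach is approached as far as the arm can. The fingers move at their own pace and stop on an object; FORCE is the grip in N (left out, the last holds). Time passes only in rows, so rows that do not move let the fingers close. It prints the time, the measured TCP pose, the force, the opening and the grip force at its end. Input that does not fit is refused with a message, and nothing moves.
- ctrl.get_state(): the state, without advancing time (a new reading comes with each control period).
- ctrl.get_image(name): name is "side" or "top" or "wrist"; returns (picture, depth): 480x640x3 uint8, red, green, blue; 480x640 float32, m along the optical axis (not along the pixel's ray), 0 where there is no reading.
- ctrl.camera_model(name): a dict with "vertical_fov" (degrees; the focal length in pixels is half the picture's height over the tangent of half this angle, whatever the lens; pixels are square), "cx", "cy" (the principal point, pixels), "rvec" (rotation vector, rad) and "tvec" (3), from world to camera coordinates, as OpenCV has them; the wrist camera has in their place "hand_eye" (4x4, takes a point from camera to tool coordinates, whose origin is the TCP and whose axes are the flange's). Camera axes: x right, y down, z forward; pixel columns grow to the right and rows downward; lengths in m; the calibration is good to about 2 mm. The wrist camera is an equidistant fisheye: a pixel r from the principal point sees the ray r / f radians off the axis. A picture is of the moment at which its call begins: read the wrist's pose just before it. camera_model takes no time and is no camera call.
- ctrl.close_job(): hands the job in; it is judged then, once.
The state is a dict: "time": time; "joint_positions": joint angles; "qd": joint speeds; "joint_torque": joint torques, N m; "position": TCP position; "tool_rot": TCP orientation; "ft_force": force on the tool from outside, world axes, zero at the start; "torque": the same for the moment, N m; "grip_width": opening from 0.0 (shut) to 1.0 (fully open); "grip_force": force on a finger pad.
Only numpy, scipy, OpenCV 4.12 (cv2) and the standard library are available. Lean on these libraries where they do the work, as an engineer would, in place of code of your own. Each camera call takes 0.05 s, during which the arm holds its last target. There are 200 camera calls.

## Working session

There is one attempt and no reset: what is moved stays moved. The work goes in short steps, Python scripts to look and compute and a shell command to move; the robot and the scene stay as the last step left them, time stands still between calls to the robot, and variables do not carry over. Pictures are saved under pics/ and viewed, at most 10 in all, crops included, and the job is handed in when it is done.

```bash
mkdir -p pics; ls
python3 - <<'E'
from bench import ctrl
import cv2,numpy as np
s=ctrl.get_state();print({k:np.round(v,3) for k,v in s.items()},ctrl.grip_point_offset)
for n in("side","top"):
    im,d=ctrl.get_image(n);cv2.imwrite(f"pics/{n}0.png",im[...,::-1]);np.savez(f"{n}0.npz",im=im,d=d)
for n in("side","top","wrist"):print(n,ctrl.camera_model(n))
E
```

```text
pics
{'time': np.float64(0.0), 'joint_positions': array([ 1.302,  0.322, -0.07 ,  1.452,  0.023,  1.371, -0.057]), 'qd': array([ 0.   , -0.001, -0.001, -0.001,  0.   ,  0.   ,  0.   ]), 'joint_torque': array([-0.0000e+00, -4.9129e+01, -4.0400e-01, -3.1253e+01, -6.4000e-02,
        4.4000e-02,  0.0000e+00]), 'position': array([ 0.181, -0.624,  0.404]), 'tool_rot': array([-3.108e+00, -4.420e-01,  1.000e-03]), 'ft_force': array([-0.265,  0.12 , -0.105]), 'torque': array([-0.025,  0.006, -0.048]), 'grip_force': np.float64(0.0), 'grip_width': np.float64(1.001)} 0.1635
side {'vertical_fov': 42.347759310518896, 'cx': 314.41607799800573, 'cy': 236.1401174825973, 'rvec': array([ 1.41654358, -1.65845961,  1.07190956]), 'tvec': array([0.07930627, 0.35333962, 1.34682993])}
top {'vertical_fov': 47.212918912188016, 'cx': 317.6467311733772, 'cy': 237.21778271840546, 'rvec': array([ 1.6228721 , -2.33526562,  0.53240906]), 'tvec': array([0.17366604, 0.45040527, 1.50760729])}
wrist {'vertical_fov': 65.70646984690485, 'cx': 319.60294569041355, 'cy': 241.88153702498272, 'hand_eye': array([[ 3.04830163e-04, -9.66277432e-01, -2.57503072e-01,
         6.99403986e-02],
       [ 9.99999597e-01,  5.12072255e-04, -7.37753618e-04,
        -1.37355535e-04],
       [ 8.44734850e-04, -2.57502743e-01,  9.66277198e-01,
         2.08716945e-02],
       [ 0.00000000e+00,  0.00000000e+00,  0.00000000e+00,
         1.00000000e+00]])}
```

View pics/top0.png

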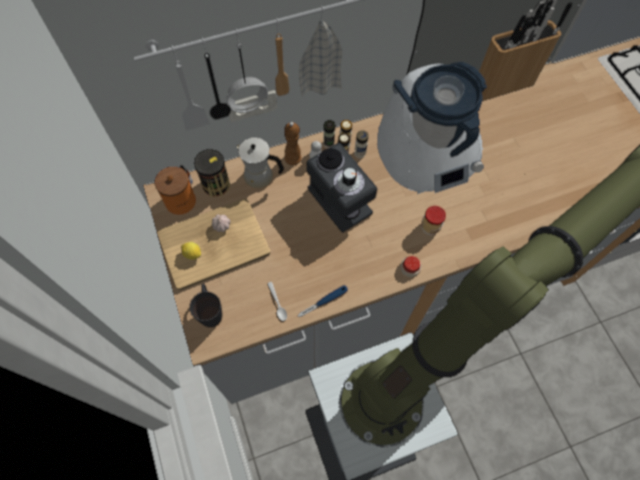

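View pics/side0.png

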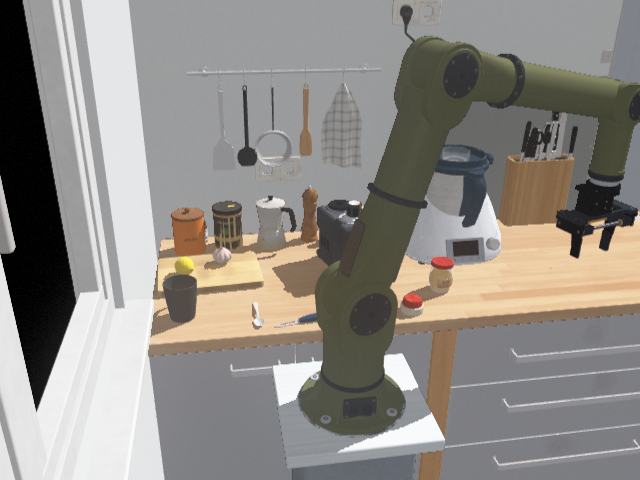

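The top view shows the grinder at about (342,187), with the lid at (330,158) and a round, light-topped part, probably the dial, at (348,178). The mug is at (207,308), the spoon at (278,301) and the jar at (435,217). In the side view the dial is partly behind the arm at about (352,210). Next I zoom in and deproject.

```bash
cat > h.py <<'E'
from bench import ctrl
import cv2,numpy as np
from scipy.spatial.transform import Rotation as R
def fixed(n):
    m=ctrl.camera_model(n);f=240/np.tan(np.radians(m["vertical_fov"]/2))
    A=R.from_rotvec(m["rvec"]).as_matrix();return f,m["cx"],m["cy"],A,-A.T@m["tvec"]
def ray(n,u,v):
    f,cx,cy,A,o=fixed(n);return o,A.T@np.array([(u-cx)/f,(v-cy)/f,1])
def plane(o,d,z): return o+d*(z-o[2])/d[2]
def wray(u,v,p,rv):
    m=ctrl.camera_model("wrist");f=240/np.tan(np.radians(m["vertical_fov"]/2))
    x,y=u-m["cx"],v-m["cy"];r=np.hypot(x,y)+1e-9;t=r/f
    d=np.array([np.sin(t)*x/r,np.sin(t)*y/r,np.cos(t)]);H=m["hand_eye"];Q=R.from_rotvec(rv).as_matrix()
    return Q@H[:3,3]+p,Q@H[:3,:3]@d
E
python3 - <<'E'
from h import *
z=np.load("top0.npz");im,d=z["im"],z["d"]
cv2.imwrite("pics/z.png",cv2.resize(im[135:235,290:400,::-1],None,fx=5.5,fy=5.5,interpolation=cv2.INTER_CUBIC))
f,cx,cy,A,o=fixed("top")
v,u=np.mgrid[130:240,290:400]
P=np.stack([(u-cx)/f,(v-cy)/f,u*0+1],-1)*d[v,u][...,None]
W=P@A+o
for lo,hi in((.19,.2),(.21,.232),(.165,.178)):
    k=(W[...,2]>lo)&(W[...,2]<hi)&(W[...,0]<.75);print(lo,k.sum(),np.median(W[k],0).round(3),u[k].mean(),v[k].mean())
E
```

```text
0.19 72 [ 0.666 -0.112  0.193] 337.3888888888889 166.33333333333334
0.21 170 [ 0.584 -0.127  0.22 ] 349.0705882352941 174.08823529411765
0.165 1544 [ 0.602 -0.115  0.171] 343.48445595854923 178.1392487046632
```

View pics/z.png

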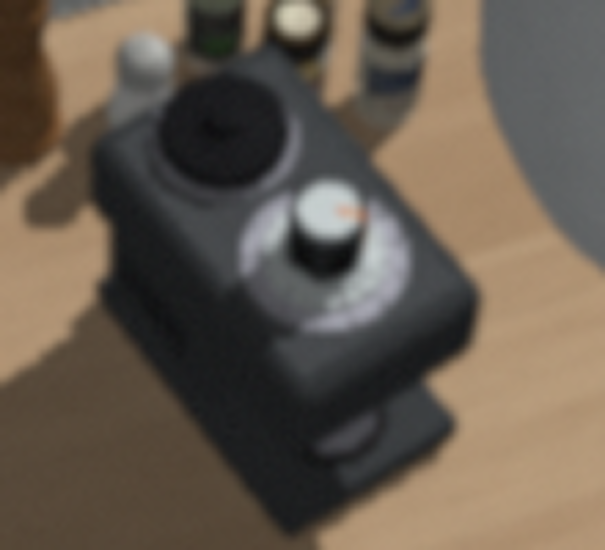

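Run:
```python
from h import *
c=plane(*ray("top",349.6,173.4),.2215);m=plane(*ray("top",290+366/5.5,135+214/5.5),.222);l=plane(*ray("top",290+225/5.5,135+130/5.5),.195)
s=plane(*ray("side",353,206),.221)
print(c,m,l,s,"mark ang",np.arctan2(*(m-c)[[1,0]]),np.linalg.norm(m-c),"yaw",np.arctan2(*(l-c)[[1,0]]),np.linalg.norm((l-c)[:2]))
f,cx,cy,A,o=fixed("top");d=np.load("top0.npz")["d"]
v,u=np.mgrid[0:480,0:640]
W=(np.stack([(u-cx)/f,(v-cy)/f,u*0+1],-1)*d[...,None])@A+o
k=(W[...,2]>.235)&(W[...,2]<.6)&(d>0);q=W[k];r=np.hypot(*(q-c)[:,:2].T);i=np.argsort(r)[:400:50];print(np.c_[q[i],r[i]].round(3))
st=ctrl.get_state();Q=R.from_rotvec(st["tool_rot"]).as_matrix();print(Q.round(3))
t=np.array([c[0],c[1],.47]);print("shift",Q.T@(t-st["position"]))
```

```text
[ 0.58619427 -0.12936976  0.2215    ] [ 0.57748251 -0.14712635  0.222     ] [ 0.66748111 -0.10441916  0.195     ] [ 0.56284215 -0.12187595  0.221     ] mark ang -2.0269126938867075 0.019784876085903885 yaw 0.29781621778147305 0.08502989688265282
[[ 0.671 -0.348  0.309  0.234]
 [ 0.676 -0.358  0.303  0.245]
 [ 0.705 -0.351  0.308  0.251]
 [ 0.679 -0.366  0.3    0.254]
 [ 0.669 -0.374  0.3    0.258]
 [ 0.727 -0.348  0.314  0.26 ]
 [ 0.743 -0.34   0.309  0.263]
 [ 0.679 -0.377  0.326  0.264]]
[[ 0.96   0.279 -0.001]
 [ 0.279 -0.96   0.002]
 [-0.    -0.002 -1.   ]]
shift [ 0.52684592 -0.36213064 -0.06564612]
```

```bash
echo '[[[0, 0, -0.05], 0, 1], [[0.04, -0.03, -0.065], 0, 1], [[0.08, -0.055, -0.065], 0, 1], [[0.12, -0.083, -0.065], 0, 1], [[0.16, -0.11, -0.065], 0, 1], [[0.2, -0.138, -0.065], -0.03, 1], [[0.24, -0.165, -0.065], -0.06, 1], [[0.28, -0.193, -0.065], -0.09, 1], [[0.32, -0.22, -0.065], -0.12, 1], [[0.36, -0.248, -0.065], -0.15, 1], [[0.4, -0.275, -0.065], -0.18, 1], [[0.44, -0.303, -0.065], -0.21, 1], [[0.48, -0.33, -0.065], -0.24, 1], [[0.51, -0.35, -0.065], -0.28, 1], [[0.527, -0.362, -0.065], -0.31, 1], [[0.527, -0.362, -0.065], -0.31, 1], [[0.527, -0.362, -0.065], -0.31, 1], [[0.527, -0.362, -0.065], -0.31, 1]]' | python3 -m inch 20
python3 - <<'E'
from h import *
s=ctrl.get_state();im,d=ctrl.get_image("wrist");cv2.imwrite("pics/w1.png",im[...,::-1]);np.savez("w1.npz",im=im,d=d,p=s["position"],r=s["tool_rot"])
print(s["position"],s["tool_rot"],s["joint_positions"].round(3),s["torque"],s["time"])
E
```

```text
time: 1.9
position: [0.5856, -0.1319, 0.4695]
tool_rot: [3.005, 0.912, -0.002]
ft_force: [-0.6, -0.5, 0.5]
grip_width: 1.003
grip_force: 0.0
[ 0.58561721 -0.13187561  0.46953719] [ 3.00527639e+00  9.11578681e-01 -2.12793506e-03] [ 0.633  0.233 -0.547  1.464  0.122  1.479 -0.895] [-0.03569983 -0.01779841  0.01412282] 1.9
```

View pics/w1.png

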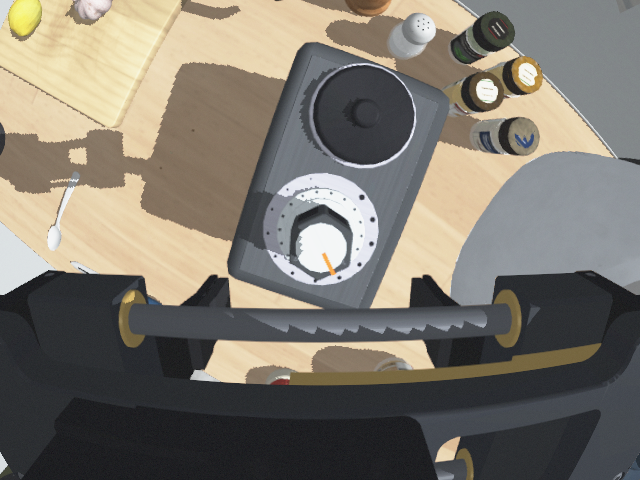

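The wrist view shows the dial cap at about (322,248), its orange line running from (323,253) to (333,275), and the bean lid at (365,113). I'll locate these with masks.

```bash
cat > dial.py <<'E'
from h import *
def dial(im,p,r,box,verbose=1):
    u0,u1,v0,v1=box;h=cv2.cvtColor(im,cv2.COLOR_RGB2HSV).astype(int)
    B=np.zeros(h.shape[:2],bool);B[v0:v1,u0:u1]=1
    o=B&(h[...,0]<25)&(h[...,1]>130)&(h[...,2]>140)
    w=B&(((h[...,1]<40)&(h[...,2]>215))|o)
    n,lab,st,ce=cv2.connectedComponentsWithStats(w.astype(np.uint8))
    v,u=np.nonzero(o);i=lab[v,u];L=np.bincount(i[i>0]).argmax()
    cnt=max(cv2.findContours((lab==L).astype(np.uint8),0,1)[0],key=cv2.contourArea)
    e=cv2.fitEllipse(cnt)
    c=plane(*wray(*e[0],p,r),.2215)
    O=np.array([plane(*wray(a,b,p,r),.222) for a,b in zip(u,v)])[:,:2]
    q=O-O.mean(0);ax=np.linalg.svd(q)[2][0];ax*=np.sign(ax@(O.mean(0)-c[:2]))
    t=q@ax;end=O.mean(0)+ax*t.max()
    print("px",e,"c",c,"line",np.arctan2(ax[1],ax[0]),"from c",np.arctan2(*(end-c[:2])[::-1]),"r",np.linalg.norm(end-c[:2]),len(O))
    return c,np.arctan2(ax[1],ax[0])
E
python3 - <<'E'
from dial import *
z=np.load("w1.npz");p,r=z["p"],z["r"]
c,a=dial(z["im"],p,r,(285,360,200,290))
l=plane(*wray(365,113,p,r),.195);print("lid",l,np.linalg.norm((l-c)[:2]),np.arctan2(*(l-c)[1::-1]))
f,cx,cy,A,o=fixed("top");d=z["d"];print("depth at cap",d[245,318])
Q=R.from_rotvec(r).as_matrix();y=np.arctan2(Q[1,1],Q[0,1]);print("tool y ang",y)
print("shift",Q.T@(np.array([c[0],c[1],.201+.1635])-p))
E
```

```text
px ((326.47760009765625, 243.07896423339844), (64.56388854980469, 88.30615997314453), 27.022443771362305) c [ 0.59484597 -0.13067591  0.2215    ] line -2.123910700737687 from c -2.3428387559226422 r 0.02106534217832931 78
lid [ 0.67898574 -0.10601143  0.195     ] 0.08768031256356977 0.28514858421703815
depth at cap 0.2362187
tool y ang -0.9817849188834281
shift [0.00850999 0.0040597  0.10502628]
```

Run:
```python
from dial import *
z=np.load("w1.npz");p,r=z["p"],z["r"];im,d=z["im"],z["d"]
m=ctrl.camera_model("wrist")
pts=[]
for v in range(195,295):
    for u in range(280,365):
        o,k=wray(u,v,p,r);Rc=R.from_rotvec(r).as_matrix()@m["hand_eye"][:3,:3]
        X=o+k*d[v,u]/(k@Rc[:,2]);pts.append((u,v,*X))
P=np.array(pts);t=P[(P[:,4]>.212)&(P[:,4]<.232)]
print(len(t),t[:,2:].mean(0),t[:,2:].min(0),t[:,2:].max(0))
(cx,cy),rad=cv2.minEnclosingCircle(t[:,2:4].astype(np.float32)*1000);print(cx,cy,rad)
h=cv2.cvtColor(im,cv2.COLOR_RGB2HSV).astype(int)
O=np.array([plane(*wray(u,v,p,r),.222)[:2] for u,v,*_ in t for u,v in[(int(u),int(v))] if h[v,u,0]<25 and h[v,u,1]>110])
w=O.mean(0);ax=np.linalg.svd(O-w)[2][0];print("n",len(O),w,ax,np.arctan2(-abs(ax[1]),-abs(ax[0])),"end",O[np.argmin(O[:,1])])
cc=t[:,2:4].mean(0);print("from centre",np.arctan2(*(w-cc)[::-1]))
# collar points
k=P[(P[:,4]>.175)&(P[:,4]<.184)];print("collar",len(k),k[:,2:4].min(0),k[:,2:4].max(0))
```

```text
Traceback (most recent call last):
  File "h.py", line 11, in wray
    m=ctrl.camera_model("wrist");f=240/np.tan(np.radians(m["vertical_fov"]/2))
ValueError: time passes only in moves, steps and waits
```

```bash
cat > h2.py <<'E'
from h import *
M=ctrl.camera_model("wrist");F=240/np.tan(np.radians(M["vertical_fov"]/2));H=M["hand_eye"]
def measure(im,d,p,r,box):
    """dial cap from the depth picture (z .212-.232), pointer by colour; world coordinates"""
    Q=R.from_rotvec(r).as_matrix()
    v,u=np.mgrid[box[2]:box[3],box[0]:box[1]];x,y=u-M["cx"],v-M["cy"];rr=np.hypot(x,y)+1e-9;t=rr/F
    k=np.stack([np.sin(t)*x/rr,np.sin(t)*y/rr,np.cos(t)],-1);A=Q@H[:3,:3];o=Q@H[:3,3]+p
    X=o+(k*(d[v,u]/k[...,2])[...,None])@A.T; K=k@A.T; Y=o+K*((.222-o[2])/K[...,2])[...,None]
    h=cv2.cvtColor(im,cv2.COLOR_RGB2HSV).astype(int)[v,u]
    T=(X[...,2]>.212)&(X[...,2]<.232);top=X[T]
    cap=T&(abs(X[...,2]-np.median(top[:,2]))<.003);(cx,cy),rad=cv2.minEnclosingCircle((Y[cap][:,:2]*1000).astype(np.float32))
    c=Y[cap].mean(0)[:2]
    O=Y[T&(h[...,0]<25)&(h[...,1]>100)&(h[...,2]>100)][:,:2];w=O.mean(0);ax=np.linalg.svd(O-w)[2][0];ax*=np.sign(ax@(w-c));e=w+ax*((O-w)@ax).max()
    print("cap n",cap.sum(),"z",np.median(top[:,2]),"mean",c,"circle mm",cx,cy,rad)
    print("orange n",len(O),"line ang",np.arctan2(ax[1],ax[0]),"ang from centre",np.arctan2(*(w-c)[::-1]),np.arctan2(*(e-c)[::-1]),"r",np.linalg.norm(e-c))
    yy=np.arctan2(Q[1,1],Q[0,1]);print("tool y ang",yy,"shift to grip",Q.T@(np.array([*c,.201+.1635])-p))
    return c
E
python3 - <<'E'
from h2 import *
z=np.load("w1.npz");measure(z["im"],z["d"],z["p"],z["r"],(280,365,195,295))
E
```

```text
cap n 3220 z 0.22052776428417206 mean [ 0.59102764 -0.12865598] circle mm 590.577880859375 -129.05868530273438 22.25653839111328
orange n 89 line ang -2.1044605170175688 ang from centre -2.1433236384983845 -2.1297122307422964 r 0.02055403747377118
tool y ang -0.9817849188834281 shift to grip [0.00645723 0.00025892 0.10502708]
```

```bash
echo '[[[0.0055, 0, 0], 0.08, 1], [[0.0055, 0, 0.03], 0.08, 1], [[0.0055, 0, 0.06], 0.08, 1], [[0.0055, 0, 0.08], 0.08, 1], [[0.0055, 0, 0.09], 0.08, 1], [[0.0055, 0, 0.101], 0.08, 1], [[0.0055, 0, 0.101], 0.08, 1], [[0.0055, 0, 0.101], 0.08, 1]]' | python3 -m inch
python3 - <<'E'
from h2 import *
for n in("wrist","top"):
    s=ctrl.get_state();im,d=ctrl.get_image(n);cv2.imwrite(f"pics/{n}2.png",im[...,::-1]);np.savez(f"{n}2.npz",im=im,d=d,p=s["position"],r=s["tool_rot"])
print(s["position"],s["joint_positions"].round(3),s["torque"],s["ft_force"],s["time"])
E
```

```text
time: 2.75
position: [0.5912, -0.1267, 0.3696]
tool_rot: [3.038, 0.796, 0.002]
ft_force: [-0.4, 0.4, 0.7]
grip_width: 0.996
grip_force: 0.0
[ 0.59128955 -0.12654788  0.36989075] [ 0.614  0.287 -0.536  1.603  0.151  1.292 -1.004] [-0.0226849  -0.03607167  0.05457955] [-0.16960096  0.25838604 -0.00523163] 2.8
```

View pics/wrist2.png

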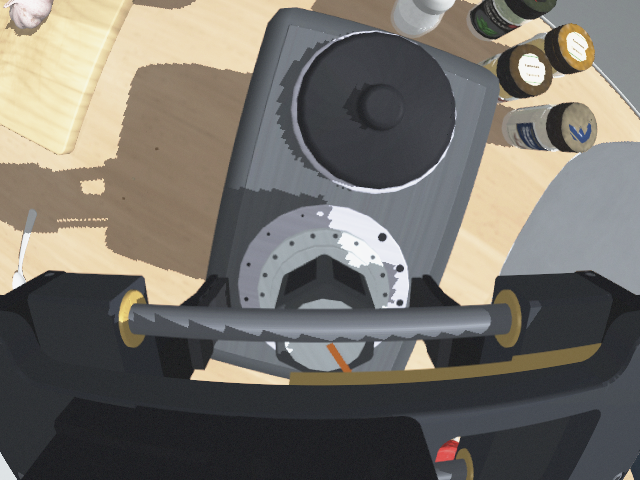

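The grip is aligned with a pair of flats: the hex spans about (278–372, 255–370) and the line ends at (350,371). Joint 7 could run out of range if the touch is five clicks away, so I'll narrow the fingers, turn 60° anticlockwise and grip the next flat pair.

```bash
echo '[[[0, 0, 0], 0, 0.72], [[0, 0, 0], 0, 0.72], [[0, 0, 0], 0, 0.72], [[0, 0, 0], 0, 0.72], [[0, 0, 0], -0.15, 0.72], [[0, 0, 0], -0.3, 0.72], [[0, 0, 0], -0.45, 0.72], [[0, 0, 0], -0.6, 0.72], [[0, 0, 0], -0.75, 0.72], [[0, 0, 0], -0.9, 0.72], [[0, 0, 0], -1.047, 0.72], [[0, 0, 0], -1.047, 0.72]]' | python3 -m inch 35
cat > st.py <<'E'
from bench import ctrl
import numpy as np,sys
from scipy.spatial.transform import Rotation as R
T=[];A=[];Fs=[]
for i in range(int(sys.argv[1]) if len(sys.argv)>1 else 1):
    if i: ctrl.get_image("side")
    s=ctrl.get_state();Q=R.from_rotvec(s["tool_rot"]).as_matrix();A.append(np.arctan2(Q[1,1],Q[0,1]));T.append(s["torque"]);Fs.append(s["ft_force"])
print("t %.2f yaw %.4f"%(s["time"],np.mean(A)),"pos",s["position"].round(4),"tau",np.mean(T,0).round(3),np.std(T,0).round(3),"F",np.mean(Fs,0).round(1),"w",round(float(s["grip_width"]),3),round(float(s["grip_force"]),1),"q7",s["joint_positions"][6].round(3))
E
python3 st.py 5; echo '[[[0, 0, 0], -1.047, 0]]' | python3 -m inch 2>/dev/null | head -0; true
```

```text
time: 4.05
position: [0.5909, -0.1265, 0.3686]
tool_rot: [-2.233, -2.209, 0.0]
ft_force: [-0.3, -0.2, 0.4]
grip_width: 0.721
grip_force: 0.0
t 4.25 yaw -0.0134 pos [ 0.591  -0.1265  0.3687] tau [-0.035 -0.083  0.003] [0.015 0.031 0.032] F [ 0.2 -0.1 -0.1] w 0.719 0.0 q7 0.003
```

That last line of mine sent one extra row by mistake: a turn plus closing the fingers. I'll check what it did before going on.

```bash
python3 st.py 3
```

```text
t 4.45 yaw 0.1423 pos [ 0.591  -0.1264  0.3687] tau [-0.016 -0.106 -0.02 ] [0.022 0.021 0.025] F [-0.2 -0.2 -0.4] w 0.614 0.0 q7 0.148
```

```bash
echo '[[[0, 0, 0], 0, 0.72], [[0, 0, 0], 0.15, 0.72], [[0, 0, 0], 0.15, 0.72], [[0, 0, 0], 0.15, 0.72]]' | python3 -m inch 35
python3 - <<'E'
from h2 import *
s=ctrl.get_state();im,d=ctrl.get_image("wrist");print(s["position"])
cv2.imwrite("pics/w3.png",im[...,::-1]);np.savez("w3.npz",im=im,d=d,p=s["position"],r=s["tool_rot"])
measure(im,d,s["position"],s["tool_rot"],(240,420,240,380))
E
```

```text
time: 4.85
position: [0.591, -0.1263, 0.3688]
tool_rot: [2.232, 2.211, -0.0]
ft_force: [-0.0, -1.4, -0.7]
grip_width: 0.716
grip_force: 0.0
[ 0.59098623 -0.12633033  0.36878879]
cap n 4133 z 0.22033804845480134 mean [ 0.59025753 -0.12845155] circle mm 593.6805419921875 -124.82598114013672 36.564979553222656
orange n 197 line ang -2.120517728240167 ang from centre -2.1247132234963386 -2.123065781921671 r 0.019049687681282117
tool y ang -0.009353126208025671 shift to grip [-0.00212676 -0.00070898  0.00428935]
```

View pics/w3.png

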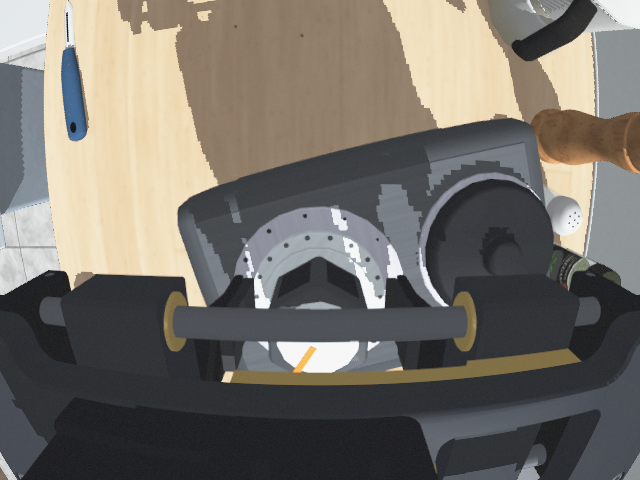

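The dial hasn't moved: its line is still at -2.12 rad, and the fingers straddle it at (230..410,330). I'll apply the small correction and close.

```bash
echo '[[[-0.0015, -0.0005, 0], 0.017, 0.72], [[-0.0015, -0.0005, 0], 0.017, 0], [[-0.0015, -0.0005, 0], 0.017, 0], [[-0.0015, -0.0005, 0], 0.017, 0], [[-0.0015, -0.0005, 0], 0.017, 0], [[-0.0015, -0.0005, 0], 0.017, 0], [[-0.0015, -0.0005, 0], 0.017, 0], [[-0.0015, -0.0005, 0], 0.017, 0]]' | python3 -m inch 35; python3 st.py 5
```

```text
time: 5.7
position: [0.5904, -0.1279, 0.3687]
tool_rot: [-2.252, -2.19, 0.0]
ft_force: [0.0, 1.0, 0.8]
grip_width: 0.455
grip_force: 34.9
t 5.90 yaw -0.0280 pos [ 0.5904 -0.1279  0.3687] tau [-0.03  -0.055  0.015] [0.014 0.028 0.009] F [-0.3  0.2  0.2] w 0.456 34.9 q7 -0.008
```

Gripped square across the flats (39.7 mm) with almost no torque. Now two clicks clockwise, then a small probe beyond.

```bash
echo '[[[0, 0, 0], 0.1, 0], [[0, 0, 0], 0.2, 0], [[0, 0, 0], 0.3, 0], [[0, 0, 0], 0.349, 0], [[0, 0, 0], 0.349, 0]]' | python3 -m inch ; python3 st.py 3; echo '[[[0, 0, 0], 0.1, 0], [[0, 0, 0], 0.2, 0], [[0, 0, 0], 0.3, 0], [[0, 0, 0], 0.349, 0], [[0, 0, 0], 0.349, 0]]' | python3 -m inch ; python3 st.py 3;  echo '[[[0, 0, 0], 0.03, 0], [[0, 0, 0], 0.06, 0], [[0, 0, 0], 0.06, 0]]' | python3 -m inch ; python3 st.py 3
```

```text
time: 6.4
position: [0.5907, -0.128, 0.3687]
tool_rot: [2.598, 1.765, 0.001]
ft_force: [1.9, -1.3, -2.4]
grip_width: 0.455
grip_force: 34.9
t 6.50 yaw -0.3762 pos [ 0.5907 -0.128   0.3687] tau [-0.123 -0.428  0.006] [0.02  0.051 0.026] F [ 2.3 -0.9 -1.7] w 0.456 34.9 q7 -0.342
time: 7.0
position: [0.5909, -0.1282, 0.3687]
tool_rot: [2.864, 1.288, 0.002]
ft_force: [5.3, -1.8, -2.1]
grip_width: 0.462
grip_force: 34.9
t 7.10 yaw -0.7247 pos [ 0.5909 -0.1282  0.3688] tau [-0.258 -1.024 -0.002] [0.043 0.069 0.019] F [ 5.2 -1.5 -2.9] w 0.457 34.9 q7 -0.678
time: 7.4
position: [0.5909, -0.1283, 0.3687]
tool_rot: [2.901, 1.202, 0.002]
ft_force: [5.6, -2.0, -4.0]
grip_width: 0.457
grip_force: 34.9
t 7.50 yaw -0.7846 pos [ 0.5909 -0.1283  0.3687] tau [-0.303 -1.05   0.081] [0.011 0.007 0.01 ] F [ 5.3 -1.8 -3.2] w 0.457 34.9 q7 -0.736
```

0.08 N m at 0.06 rad past the stop is an ordinary click, so this isn't the touch yet. Next click.

```bash
echo '[[[0, 0, 0], 0.1, 0], [[0, 0, 0], 0.2, 0], [[0, 0, 0], 0.289, 0], [[0, 0, 0], 0.289, 0], [[0, 0, 0], 0.289, 0]]' | python3 -m inch ; python3 st.py 3;  echo '[[[0, 0, 0], 0.03, 0], [[0, 0, 0], 0.06, 0], [[0, 0, 0], 0.06, 0]]' | python3 -m inch ; python3 st.py 3
```

```text
time: 8.0
position: [0.5911, -0.1285, 0.3688]
tool_rot: [3.044, 0.772, 0.004]
ft_force: [7.2, -2.6, -3.3]
grip_width: 0.46
grip_force: 34.9
t 8.10 yaw -1.0737 pos [ 0.5911 -0.1285  0.3687] tau [-0.386 -1.284 -0.004] [0.052 0.017 0.026] F [ 6.1 -2.4 -4. ] w 0.46 34.9 q7 -1.016
time: 8.4
position: [0.5911, -0.1287, 0.3688]
tool_rot: [3.066, 0.68, 0.004]
ft_force: [6.9, -2.3, -3.0]
grip_width: 0.455
grip_force: 34.9
t 8.50 yaw -1.1339 pos [ 0.5911 -0.1287  0.3688] tau [-0.427 -1.206  0.084] [0.01  0.007 0.002] F [ 6.2 -3.  -3.2] w 0.452 34.9 q7 -1.074
```

```bash
echo '[[[0, 0, 0], 0.1, 0], [[0, 0, 0], 0.2, 0], [[0, 0, 0], 0.289, 0], [[0, 0, 0], 0.289, 0], [[0, 0, 0], 0.289, 0]]' | python3 -m inch ; python3 st.py 3;  echo '[[[0, 0, 0], 0.03, 0], [[0, 0, 0], 0.06, 0], [[0, 0, 0], 0.06, 0]]' | python3 -m inch ; python3 st.py 3
```

```text
time: 9.0
position: [0.5912, -0.129, 0.3688]
tool_rot: [3.131, 0.232, 0.005]
ft_force: [7.0, -3.6, -4.4]
grip_width: 0.452
grip_force: 34.9
t 9.10 yaw -1.4231 pos [ 0.5912 -0.1289  0.3688] tau [-0.529 -1.353 -0.032] [0.025 0.067 0.024] F [ 6.9 -2.9 -3.9] w 0.46 34.9 q7 -1.354
time: 9.4
position: [0.5911, -0.1291, 0.3688]
tool_rot: [3.137, 0.137, 0.005]
ft_force: [6.4, -3.5, -3.7]
grip_width: 0.455
grip_force: 34.9
t 9.50 yaw -1.4833 pos [ 0.5912 -0.1291  0.3688] tau [-0.555 -1.341  0.089] [0.02 0.02 0.02] F [ 6.5 -3.7 -3.9] w 0.459 34.9 q7 -1.412
```

```bash
echo '[[[0, 0, 0], 0.1, 0], [[0, 0, 0], 0.2, 0], [[0, 0, 0], 0.289, 0], [[0, 0, 0], 0.289, 0], [[0, 0, 0], 0.289, 0]]' | python3 -m inch ; python3 st.py 3;  echo '[[[0, 0, 0], 0.03, 0], [[0, 0, 0], 0.05, 0], [[0, 0, 0], 0.05, 0]]' | python3 -m inch ; python3 st.py 3
```

```text
time: 10.0
position: [0.5912, -0.1294, 0.3688]
tool_rot: [3.124, -0.316, 0.005]
ft_force: [6.8, -3.9, -4.7]
grip_width: 0.454
grip_force: 34.9
t 10.10 yaw -1.7723 pos [ 0.5912 -0.1294  0.3688] tau [-0.699 -1.357  0.083] [0.005 0.022 0.014] F [ 6.7 -4.  -4.3] w 0.454 34.9 q7 -1.693
time: 10.4
position: [0.5911, -0.1295, 0.3688]
tool_rot: [3.115, -0.394, 0.005]
ft_force: [6.2, -3.7, -4.0]
grip_width: 0.457
grip_force: 35.0
t 10.50 yaw -1.8220 pos [ 0.5911 -0.1295  0.3688] tau [-0.734 -1.368  0.285] [0.022 0.031 0.029] F [ 6.6 -4.2 -4. ] w 0.457 35.0 q7 -1.741
```

At 0.05 rad past the stop the torque is 0.29 N m, so the burrs touch at yaw -1.773. Now back to that stop and six clicks on: 0.05 + 2.094 = 2.144 rad.

```bash
echo '[[[0, 0, 0], -0.05, 0], [[0, 0, 0], -0.05, 0], [[0, 0, 0], -0.17, 0], [[0, 0, 0], -0.29, 0], [[0, 0, 0], -0.4, 0], [[0, 0, 0], -0.52, 0], [[0, 0, 0], -0.64, 0], [[0, 0, 0], -0.76, 0], [[0, 0, 0], -0.88, 0], [[0, 0, 0], -1, 0], [[0, 0, 0], -1.12, 0], [[0, 0, 0], -1.24, 0], [[0, 0, 0], -1.36, 0], [[0, 0, 0], -1.48, 0], [[0, 0, 0], -1.6, 0], [[0, 0, 0], -1.72, 0], [[0, 0, 0], -1.84, 0], [[0, 0, 0], -1.96, 0], [[0, 0, 0], -2.08, 0], [[0, 0, 0], -2.144, 0]]' | python3 -m inch; python3 st.py 4
```

```text
time: 12.5
position: [0.5901, -0.128, 0.3687]
tool_rot: [-1.83, -2.552, 0.001]
ft_force: [0.6, 0.7, -1.2]
grip_width: 0.456
grip_force: 34.9
t 12.65 yaw 0.3243 pos [ 0.5901 -0.128   0.3687] tau [-0.033 -0.347  0.019] [0.081 0.146 0.046] F [-0.4 -0.  -0.4] w 0.455 34.9 q7 0.327
```

```bash
echo '[[[0, 0, 0], 0, 0.68], [[0, 0, 0], 0, 0.68], [[0, 0, 0], 0, 0.68], [[0, 0, 0], 0, 0.68], [[0, 0, 0], 0, 0.68], [[0, 0, -0.02], 0, 0.68], [[0, 0, -0.05], 0, 0.68], [[0, 0, -0.09], 0, 0.68], [[0, 0, -0.13], 0, 0.68], [[-0.02, 0, -0.13], 0, 0.68], [[-0.02, 0, -0.13], 0, 0.68]]' | python3 -m inch
python3 - <<'E'
from h2 import *
s=ctrl.get_state();im,d=ctrl.get_image("wrist")
cv2.imwrite("pics/w4.png",im[...,::-1])
measure(im,d,s["position"],s["tool_rot"],(260,400,170,300))
E
```

```text
time: 13.75
position: [0.5971, -0.1498, 0.4992]
tool_rot: [1.841, 2.542, -0.001]
ft_force: [0.8, -1.3, -0.3]
grip_width: 0.685
grip_force: 0.0
cap n 2649 z 0.2205512500960432 mean [ 0.58953282 -0.12851458] circle mm 589.9497680664062 -128.40370178222656 22.54009437561035
orange n 72 line ang -1.7636922777077149 ang from centre -1.731875894320107 -1.74315449731016 r 0.02029180257554769
tool y ang 0.31712664022652753 shift to grip [ 0.02291907 -0.00064439  0.13459563]
```

View pics/w4.png

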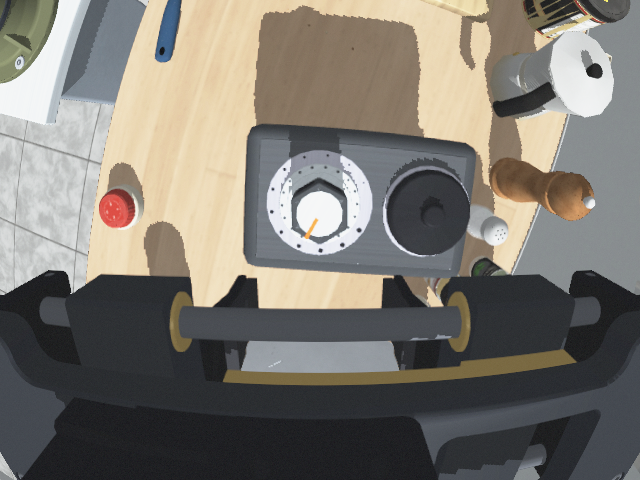

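The dial is free at (318,212) and its line points to (307,237). The line angle is -1.76 rad against -2.12 at the start: one click coarser, which is five clockwise and six back. Handing in.

```bash
python3 -c "
from bench import ctrl
print(ctrl.close_job())"
```

```text
the job is handed in; nothing more can be done
None
```

I felt the burrs touch five clicks clockwise of the start (0.29 N m at 0.05 rad past that stop), turned the dial back six clicks anticlockwise, let go and handed the job in; the pointer line confirms the position, the mug, spoon and jar were never approached, and no verdict was printed.

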